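# Hold the pen block in the screwing jig

### The arm

A 6-joint arm with a two-finger parallel gripper is mounted at the origin on the work surface. World frame = base frame: x ahead of the robot, y to its left, z up, the work surface at z = 0. Lengths are in m, angles in rad, forces in N, time in s.
With the tool pointing down it reaches from about 0.35 to 0.975 m from the base axis. Payload 17.4 kg.
Tool frame: the origin (TCP) lies at the very end of the fingers, on their centre line; the grasp point (between the pads) lies 19 mm behind it (ctrl.grip_point_offset is the distance from the TCP to the grasp point, in m); z points along the fingers, y is the line along which they close (so a half turn about z gives the same grasp; the last joint's range is limited). The gripper opens to 85 mm and grips with 20 to 120 N. Pads are 22 mm wide; open, the fingers measure 114 mm over their backs; the gripper's body (76 mm by 85 mm) begins 54 mm behind the grasp point. The pads swing forward as they close: fully open they stand 13 mm farther back than shut.
Start: joints at [-1.269, 0.116, 1.442, -0, 1.584, -0.038], TCP at [0.225, -0.636, 0.231] pointing down, gripper open.
Joint ranges: [-2.83, 2.83], [-0.83, 2.19], [0.07, 2.5], [-1.14, 4.28], [0.01, 3], [-2.97, 2.97]. Speed limits (rad/s): [1.89, 1.89, 2.22, 3.14, 3.14, 3.14].

### API

Orientations are given as a unit quaternion [w, x, y, z].
In Python, from bench import ctrl gives the robot as it stands.
- The arm moves only by the tool apply_moves, never from a script. Its argument "rows" is a list of rows, each a list of 3 entries, a list of its own where there are three numbers: the gripper's target within -1 to 1 (shut at 1, half-way at 0, fully open at -1), then the shift along the world's x, y, z in mm, then the turn about the world's z in degrees. A call has 1 to 20 rows; each row is the pose to reach, as a shift and turn from the pose commanded when the call began; what a row does not reach only later rows make up. A row lasts 1/8 s, in which the tool goes at most 62.5 mm and 10.7 degrees, less where a joint would pass 70% of its speed; a pose out of reach is approached as far as the arm can. A call with a gripper value outside its range is refused whole. The fingers move at their own pace and stop on an object; "force" is the grip in N (left out, the last holds). Time passes only in rows, so rows that repeat a pose let the fingers close. It gives the time, the measured TCP pose, the force, the opening and the grip force at its end, in the units of the state.
- ctrl.sense(): the state, without advancing time (a new reading comes with each control period).
- ctrl.camera(name): name is "scene" or "top"; returns a dict with "pixels" (480x640x3 uint8, blue, green, red), "mtx" (3x3 intrinsics, pixels), "rvec" (rotation vector, rad) and "tvec" (3), from world to camera coordinates, as OpenCV has them. Camera axes: x right, y down, z forward; pixel columns grow to the right and rows downward; lengths in m; the calibration is good to about 2 mm. A picture is of the moment at which its call begins. There is no depth.
- ctrl.sign_off(): hands the job in; it is judged then, once.
The state is a dict: "time_s": time; "q": joint angles; "dq": joint speeds; "joint_efforts": joint torques, N m; "position": TCP position; "orientation": TCP orientation; "ft_force": force on the tool from outside, world axes, zero at the start; "torque": the same for the moment, N m; "finger_gap": finger opening in m; "finger_force": force on a finger pad.
Only numpy, scipy, OpenCV 4.12 (cv2) and the standard library are available. Lean on these libraries where they do the work, as an engineer would, in place of code of your own. Each camera call takes 0.05 s, during which the arm holds its last target. There are 200 camera calls.

### The job

Turn the wooden pen block so that its blue face with the two brass inserts faces the sprung steel fence, and only then push it, flat on the table, with that face flush against the fence and the inserts lined up with its two slots, until the red pointer stands in the green stripe. Keep it there steadily for three seconds and finish while still holding it pressed like that, so that I can drive the screws: nothing is released at the end. Push the fence only with the block, never drive the pointer past the green into the red stripe, and leave the pen cup, screwdriver and protractor alone.

Things in the scene. Friction and masses are not known exactly. Their poses are not given: they have to be found in the camera images.
- pen_block: Brown wooden pen block, 70 (x) by 56 (y) by 50 mm high, 0.1 to 0.2 kg, three 12 mm pen holes in its top along x. Origin: centre of its underside; z up. Its +x end is the insert face, 56 mm wide: blue, with a blue edge 7 mm wide on top and two brass inserts 30 mm apart at mid height. Other faces are bare wood; the sides at +y and -y, 56 mm apart, can be gripped from above.
- insert_face (a point): Centre of the block's blue insert face, 35 mm from the block's origin along its x, 25 mm above its underside. Axes as the block's.
- jig: Aluminium jig fixed to the table, 52 mm high. Origin: on the table under the middle of the fence's front, as it is when not pushed. x: level, the way the fence is pushed in (roughly away from the robot); z up. Its fixed parts lie behind x = 5 mm; the table in front is free. On its +y side (y 71 to 95 mm, 42 mm high) a white scale with a green and, farther in, a red stripe, each 8 mm wide.
- fence_face (a point): Middle of the front of the steel fence, 25 mm above the table; moves with the fence. Axes as the jig's. The fence is a bent bracket 120 mm wide, its top 48 mm above the table, with two dark slots, each 17 mm long, 30 mm apart, 25 mm above the table; a red pointer sticks out at its +y end above the scale.
- fence (a joint): How far the fence is pushed in, in m: 0 at rest, stop at 0.022. The spring takes 1 N per mm (no preload). The pointer is inside the green stripe from 0.006 to 0.014 (6 to 14 N), in its middle at 0.010 (10 N); the red stripe begins at 0.018.
- pen_cup: White ceramic pen cup, 76 mm across, 95 mm high, pencils up to 155 mm high. Origin: centre of its underside. Leave it alone.
- screwdriver: Screwdriver lying on the table, origin under its middle, its x axis along its length. Leave it alone.
- protractor: Flat green half-round protractor, about 110 by 56 by 4 mm, origin at the middle of its straight edge, underside. Leave it alone.

How it is judged:
On the way, in this order (a step that is already met when the one before it is completed fails the run):
1. the block is turned so that its blue insert face looks at the fence, which is not yet pushed (x of fence_face in the frame of pen_block above 0.036 m and y of fence_face in the frame of pen_block between -0.04 and 0.04 m and angle between the x axis of pen_block and the x axis of fence_face, either way round below 0.2 rad and horizontal distance between insert_face and fence_face below 0.15 m and value of joint fence below 0.003 m), for 0.05 s.
2. the insert face is pressed flush on the fence, pointer in the green, steadily for two seconds (contact force between pen_block and jig between 6 and 14 N and value of joint fence between 0.006 and 0.014 m and x of insert_face in the frame of fence_face between -0.003 and 0.003 m and y of insert_face in the frame of fence_face between -0.006 and 0.006 m and angle between the x axis of pen_block and the x axis of fence_face, either way round below 0.07 rad and angle between pen_block's own z axis and vertical below 0.08 rad and height (world z) of pen_block below 0.005 m and linear speed of pen_block below 0.01 m/s), for 2 s.
At the end, for the whole second after the job is handed in: The block is flat on the table (within 5 mm and 0.08 rad), its insert face on the fence (within 3 mm), centred on it within 6 mm and square within 0.07 rad, still, pressing the fence with 6 to 14 N (pushed in 6 to 14 mm) while the robot keeps holding or pushing the block (all of step 2 and contact force between any of the fingers, the arm and pen_block above 4 N); the arm keeps its last pose, push and grip.
It fails at once if the fence is driven into the red stripe (value of joint fence above 0.018 m).
It fails at once if the robot itself pushes on the jig or fence (contact force between any of the fingers, the arm and jig above 3 N).
It fails at once if a bystander is disturbed (distance of any of pen_cup, screwdriver, protractor from where it was at the start of the episode above 0.02 m or angle between pen_cup's own z axis and vertical above 0.3 rad).
It also fails if it takes over 51 s, if anything falls off the work surface, if the arm or the gripper's body presses on something with over 40 N, if the wrist force passes 120 N, or if a joint passes its speed limit or range.

## Working session

There is one attempt and no reset: what is moved stays moved. The work goes in short steps, Python scripts to look and compute and a tool call to move; the robot and the scene stay as the last step left them, time stands still between calls to the robot, and variables do not carry over. Pictures are saved under pics/ and viewed, at most 10 in all, crops included, and the job is handed in when it is done.

Besides the shell and the picture viewer there is one more tool, called after ">>>" in YAML: its name, and indented under it one key for each argument. apply_moves: Moves the arm, as the interface text tells. Its arguments: {"type":"object","properties":{"rows":{"type":"array"},"force":{"type":"number"}},"required":["rows"]}

```bash
mkdir -p pics
cat > h.py <<'E'
import numpy as np, cv2
from bench import ctrl
def grab(n,fn=None):
    c=ctrl.camera(n)
    if fn: cv2.imwrite('pics/'+fn,c['pixels'])
    return c
def ray(c,uv,z):
    R,_=cv2.Rodrigues(np.array(c['rvec'],float)); t=np.array(c['tvec'],float).reshape(3)
    K=np.array(c['mtx'],float); uv=np.atleast_2d(np.array(uv,float))
    o=-R.T@t; d=(R.T@np.linalg.inv(K)@np.c_[uv,np.ones(len(uv))].T).T
    s=(z-o[2])/d[:,2]
    return o+d*s[:,None]
E
python3 - <<'E'
from h import *
for n in('scene','top'):
    c=grab(n,n+'1.png'); R,_=cv2.Rodrigues(np.array(c['rvec'],float)); print(n,-R.T@np.array(c['tvec']).reshape(3))
s=ctrl.sense(); print(s['time_s'],s['position'],s['orientation'],s['finger_gap'],s['ft_force'])
E
```

```text
scene [1.19301613 0.25309164 1.00793981]
top [ 0.49798055 -0.00722494  1.01990279]
0.1 [ 0.22492004 -0.63624837  0.23062131] [-5.29747954e-04  9.85599098e-01  1.69097994e-01 -7.75775497e-05] 0.08533780394519644 [-0.06429106 -0.03192623 -0.02140835]
```

View pics/top1.png

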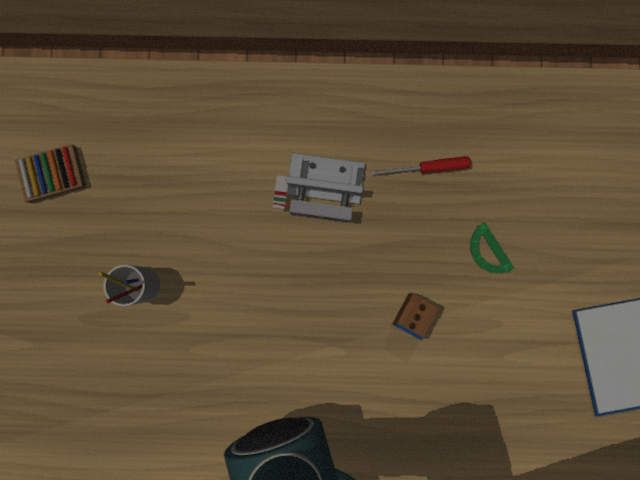

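View pics/scene1.png

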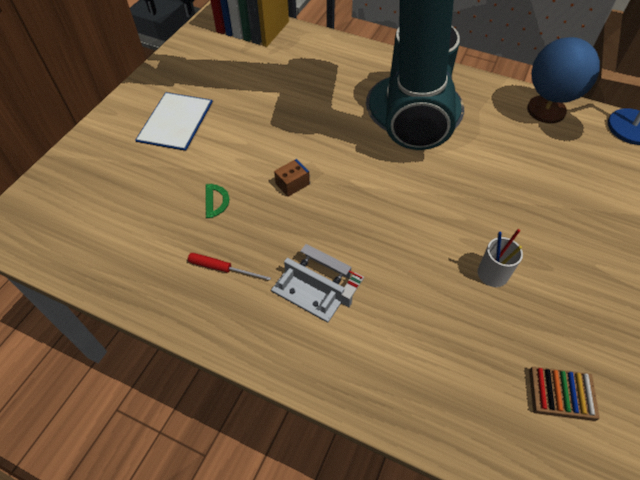

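The top view has world +x up and +y left. The block is at about (416,316) with its blue edge towards the robot at (410,332). The fence bar is at about (321,211), with the scale to its left at (280,193) and the screwdriver at (420,167). Next I'll measure the details.

Run:
```python
from h import *
c=grab('top'); p=c['pixels']; a=p[140:350,265:450]
cv2.imwrite('pics/crop1.png',cv2.resize(a,None,fx=2.8,fy=2.8,interpolation=cv2.INTER_CUBIC))
hsv=cv2.cvtColor(p,cv2.COLOR_BGR2HSV)
def big(m,box):
    x0,y0,x1,y1=box; k=np.zeros_like(m);k[y0:y1,x0:x1]=m[y0:y1,x0:x1]
    cs,_=cv2.findContours(k,cv2.RETR_EXTERNAL,cv2.CHAIN_APPROX_NONE); return max(cs,key=cv2.contourArea)
print('blk hsv',hsv[316,428],hsv[300,418],'blue',hsv[331,408],'fence',hsv[211,320], 'table',hsv[260,380])
blue=cv2.inRange(hsv,(100,90,40),(130,255,255)); b=big(blue,(385,285,450,350))
br=cv2.cv2.inRange(hsv,(5,130,40),(16,255,255)) if 0 else cv2.inRange(hsv,(3,125,30),(15,255,255))
k=big(br|blue,(385,285,450,350))
for n,q in(('blue',b),('block',k)):
    r=cv2.minAreaRect(q); print(n,cv2.contourArea(q),r); print(ray(c,cv2.boxPoints(r),.05).round(4))
g=big(cv2.inRange(hsv,(0,0,90),(180,45,255)),(286,198,360,226)); r=cv2.minAreaRect(g)
print('fence',r);print(ray(c,cv2.boxPoints(r),.048).round(4))
```

```text
blk hsv [ 15 152  89] [ 13 143  80] blue [108 164  81] fence [ 15   5 103] table [ 18 112  98]
blue 53.5 ((408.8272705078125, 331.4049987792969), (28.65226173400879, 2.891512393951416), 28.810794830322266)
[[ 0.4114 -0.1481  0.05  ]
 [ 0.4162 -0.1507  0.05  ]
 [ 0.3914 -0.1985  0.05  ]
 [ 0.3865 -0.1959  0.05  ]]
block 1096.0 ((415.4598693847656, 315.6749267578125), (33.622161865234375, 37.08511734008789), 28.178592681884766)
[[ 0.4144 -0.141   0.05  ]
 [ 0.477  -0.1738  0.05  ]
 [ 0.4481 -0.2304  0.05  ]
 [ 0.3859 -0.1975  0.05  ]]
fence ((320.4825439453125, 209.13104248046875), (61.25788497924805, 12.423389434814453), 7.594643592834473)
[[ 0.6267  0.0599  0.048 ]
 [ 0.6509  0.0573  0.048 ]
 [ 0.6375 -0.0609  0.048 ]
 [ 0.6133 -0.0582  0.048 ]]
```

View pics/crop1.png

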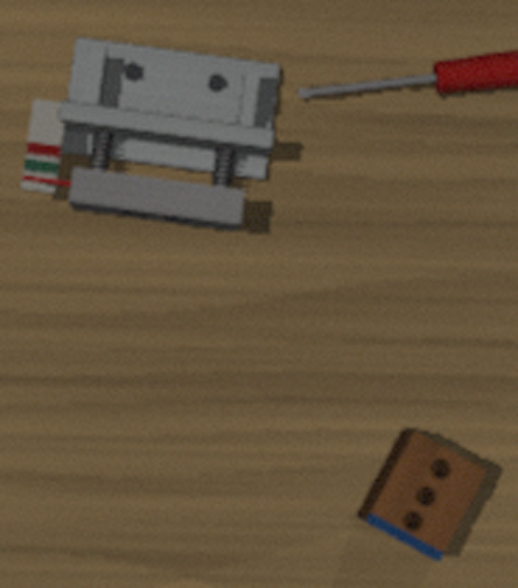

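The crop shows the block's top with its blue edge at the bottom and the fence bar below the springs.

| Item | Position | Yaw | Check |
|---|---|---|---|
| Block centre | (0.430, -0.1885) | 152° | blue edge measures 54 mm |
| Fence front middle | about (0.620, 0.001) | -6.5° | width measures 119 mm |

I'll grip at tool yaw -47° and then turn by +201°, which keeps q6 in range.

>>> apply_moves:
  rows:
    - [-1,[205,447,-110],-47]
    - [-1,[205,447,-110],-47]
    - [-1,[205,447,-110],-47]
    - [-1,[205,447,-110],-47]
    - [-1,[205,447,-110],-47]
    - [-1,[205,447,-110],-47]
    - [-1,[205,447,-110],-47]
    - [-1,[205,447,-110],-47]
    - [-1,[205,447,-110],-47]
    - [-1,[205,447,-110],-47]
    - [-1,[205,447,-110],-47]
    - [-1,[205,447,-110],-47]
  force: 40

```text
time_s: 1.65
position: [0.4297, -0.1905, 0.1215]
orientation: [0.0, 0.971, -0.239, 0.0]
ft_force: [-0.8, -0.2, -0.1]
finger_gap: 0.0854
finger_force: 0.0
```

Run:
```python
from h import *
c=grab('scene'); cv2.imwrite('pics/s2.png',cv2.resize(c['pixels'][60:260,190:390],None,fx=2.8,fy=2.8,interpolation=cv2.INTER_CUBIC))
s=ctrl.sense(); print(s['position'],s['orientation'],np.degrees(s['q']),s['time_s'])
R,_=cv2.Rodrigues(np.array(c['rvec'],float))
C=np.array([.43,-.1885,.05]); u=np.array([np.cos(np.radians(152.3)),np.sin(np.radians(152.3)),0]); v=np.array([-u[1],u[0],0])
P=np.array([C+a*.035*u+b*.028*v for a,b in((1,1),(1,-1),(-1,-1),(-1,1))])
q=cv2.projectPoints(P,c['rvec'],c['tvec'],c['mtx'],None)[0][:,0]; print(((q-[190,60])*2.8).round())
```

```text
[ 0.42969391 -0.19033925  0.12146458] [ 3.87897368e-05  9.71083719e-01 -2.38739191e-01  8.72850871e-05] [-2.70007595e+01 -1.69372530e+01  1.14866826e+02 -2.06547748e-03
  8.20596747e+01  9.06238025e+01] 1.7
[[296. 271.]
 [332. 307.]
 [269. 343.]
 [233. 306.]]
```

View pics/s2.png

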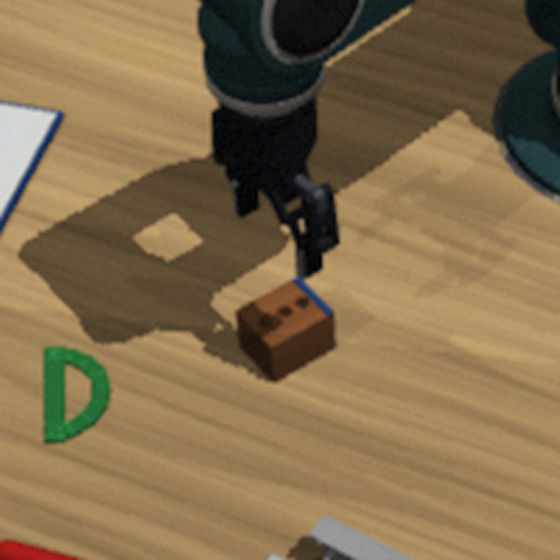

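The picture shows the block's top corners at about (297,280), (333,317), (274,350) and (237,315). That is about 8 px (3 px unscaled) lower than predicted, so I'll cross-check with rays from both views.

Run:
```python
from h import *
top=cv2.imread('pics/top1.png'); sc=cv2.imread('pics/scene1.png')
t=grab('top'); s=grab('scene')
def blue(p,b):
    x0,y0,x1,y1=b; h=cv2.cvtColor(p,cv2.COLOR_BGR2HSV); m=cv2.inRange(h,(100,80,35),(130,255,255))
    k=np.zeros_like(m);k[y0:y1,x0:x1]=m[y0:y1,x0:x1]; ys,xs=np.nonzero(k); return np.array([xs.mean(),ys.mean()]),len(xs),xs.min(),xs.max(),ys.min(),ys.max()
bt=blue(top,(385,285,450,350)); bs=blue(sc,(270,150,320,200)); print(bt,bs)
for z in(.04,.05,.06): print(z,ray(t,bt[0],z),ray(s,bs[0],z))
# fence in scene: corners of the table-height check: jig
a=sc[225:330,255:375]; cv2.imwrite('pics/s3.png',cv2.resize(a,None,fx=6,fy=5.7,interpolation=cv2.INTER_CUBIC))
```

```text
(array([409.28089888, 331.59550562]), 89, np.int64(396), np.int64(422), np.int64(324), np.int64(339)) (array([301.16666667, 165.16666667]), 36, np.int64(295), np.int64(307), np.int64(159), np.int64(171))
0.04 [[ 0.40003439 -0.17588268  0.04      ]] [[ 0.3975955 -0.1759172  0.04     ]]
0.05 [[ 0.40103394 -0.17416151  0.05      ]] [[ 0.40581316 -0.17148501  0.05      ]]
0.06 [[ 0.40203349 -0.17244034  0.06      ]] [[ 0.41403083 -0.16705283  0.06      ]]
```

View pics/s3.png

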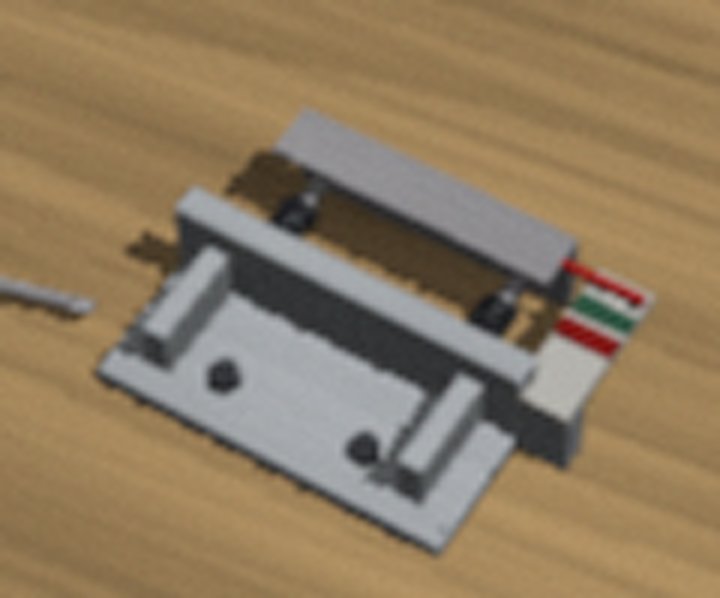

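The close-up shows the fence's front top edge running from (310,108) to (578,240) in crop pixels. The red pointer is at (600,280), at the front of the scale. The two views of the block agree to within about 4 mm, which is fine for gripping.

>>> apply_moves:
  rows:
    - [-1,[1,2,-40],0]
    - [-1,[1,2,-80],0]
    - [-1,[1,2,-108],0]
    - [-1,[1,2,-108],0]
    - [1,[1,2,-108],0]
    - [1,[1,2,-108],0]
    - [1,[1,2,-108],0]
    - [1,[1,2,-108],0]
    - [1,[1,2,-108],0]
    - [1,[1,2,-108],0]
    - [1,[1,2,-108],0]
    - [1,[1,2,-108],0]
  force: 40

```text
time_s: 3.3
position: [0.4318, -0.1879, 0.015]
orientation: [0.0, 0.971, -0.238, 0.001]
ft_force: [-0.5, -1.3, 6.2]
finger_gap: 0.0557
finger_force: 43.4
```

Run:
```python
from h import *
s=grab('scene'); 
p=ray(s,[(306.7,243.9),(351.3,267.1)],.048); print(p, p.mean(0), np.degrees(np.arctan2(p[1,0]-p[0,0],p[1,1]-p[0,1])), np.linalg.norm(p[1]-p[0]))
t=grab('top'); a=np.array([(72,203),(243,222)])/2.8+[265,140]; p=ray(t,a,.048); print(p,p.mean(0))
x=ctrl.sense(); print(x['finger_gap'],x['position'],x['ft_force'])
```

```text
[[ 0.61698431 -0.05348589  0.048     ]
 [ 0.63138132  0.06326278  0.048     ]] [0.62418281 0.00488844 0.048     ] 7.030009095498093 0.11763301316285124
[[ 0.62427267  0.05706945  0.048     ]
 [ 0.6135166  -0.06157609  0.048     ]] [ 0.61889463 -0.00225332  0.048     ]
0.05523570953620745 [ 0.43182988 -0.18790692  0.01502434] [-1.26087071  0.06969918  7.02356676]
```

The block is gripped: the gap is 55.5 mm, against a block width of 56 mm. Next I lift it, turn it and carry it to a point in front of the fence.

>>> apply_moves:
  rows:
    - [1,[0,0,15],0]
    - [1,[0,0,30],0]
    - [1,[5,10,30],10]
    - [1,[12,20,30],20]
    - [1,[18,30,30],30]
    - [1,[24,40,30],40]
    - [1,[30,50,30],50]
    - [1,[36,60,30],60]
    - [1,[42,70,30],70]
    - [1,[48,80,30],80]
    - [1,[54,90,30],90]
    - [1,[60,100,30],100]
    - [1,[66,110,30],110]
    - [1,[72,120,30],120]
    - [1,[78,130,30],130]
    - [1,[84,140,30],140]
    - [1,[90,150,30],150]
    - [1,[90,150,30],150]

```text
time_s: 5.65
position: [0.5214, -0.0371, 0.0443]
orientation: [0.0, 0.481, 0.877, 0.0]
ft_force: [0.2, -0.3, -0.9]
finger_gap: 0.0552
finger_force: 42.7
```

>>> apply_moves:
  rows:
    - [1,[5,8,0],10]
    - [1,[10,16,0],20]
    - [1,[15,24,0],30]
    - [1,[20,32,0],40]
    - [1,[25,40,0],50]
    - [1,[30,48,0],51]
    - [1,[30,48,0],51]
    - [1,[30,48,0],51]

```text
time_s: 6.65
position: [0.5508, 0.0104, 0.0434]
orientation: [-0.0, 0.059, 0.998, -0.0]
ft_force: [-0.4, 0.9, -0.8]
finger_gap: 0.0557
finger_force: 42.7
```

Run:
```python
from h import *
s=grab('scene'); t=grab('top')
cv2.imwrite('pics/a4.png',np.hstack([cv2.resize(s['pixels'][160:320,230:390],None,fx=2.5,fy=3.7,interpolation=cv2.INTER_CUBIC) if 0 else cv2.resize(s['pixels'][180:310,255:385],(400,400),interpolation=cv2.INTER_CUBIC),cv2.resize(t['pixels'][150:280,255:385],(400,400),interpolation=cv2.INTER_CUBIC)]))
x=ctrl.sense(); print(x['finger_gap'],x['position'],x['orientation'],x['ft_force'],x['time_s'])
```

```text
0.055186418763901034 [0.55081699 0.01032769 0.04336104] [-2.21004310e-05  5.80257645e-02  9.98315085e-01 -4.22611989e-05] [ 0.76297204 -0.05978117 -1.49762575] 6.75
```

View pics/a4.png

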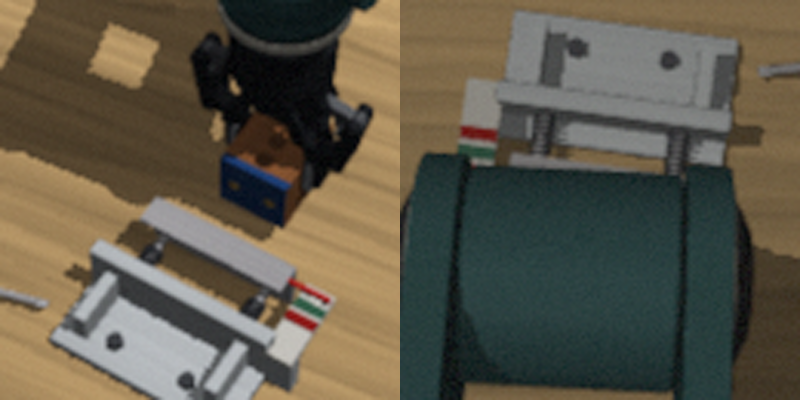

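The left half (scene camera) shows the blue face with its brass inserts at (235,187) and (272,202), facing the fence. The pointer is at the outer end of the scale, so the fence is not yet pushed. Now I'll compare block and fence within this one view so that calibration bias cancels.

Run:
```python
from h import *
s=grab('scene'); p=s['pixels']; x=ctrl.sense(); h=x['position'][2]-.015; q=x['orientation']
yaw=2*np.arctan2(q[2],q[1])-np.pi; T=np.array(x['position']); print('tool-x yaw -180',np.degrees(yaw))
hs=cv2.cvtColor(p,cv2.COLOR_BGR2HSV); m=cv2.inRange(hs,(100,90,35),(130,255,255)); k=np.zeros_like(m);k[215:260,315:360]=m[215:260,315:360]
k=cv2.morphologyEx(k,cv2.MORPH_CLOSE,np.ones((3,3)))
c=max(cv2.findContours(k,cv2.RETR_EXTERNAL,cv2.CHAIN_APPROX_NONE)[0],key=cv2.contourArea)
ap=cv2.approxPolyDP(c,2.0,True)[:,0]; print(ap.tolist(),cv2.contourArea(c))
e=np.array([np.cos(yaw),np.sin(yaw)]);n=np.array([-e[1],e[0]])
def rep(l,uv,z):
    w=ray(s,uv,z)[0]; d=w[:2]-T[:2]; print(l,w.round(4),'rel TCP along/lat',(d@e).round(4),(d@n).round(4))
brass=np.array([(235,187),(272,202)])/400*130+[255,180]
for b in brass: rep('brass',b,.025+h)
rep('brass mid',brass.mean(0),.025+h)
for l,uv in(('fenceR',(306.7,243.9)),('fenceL',(351.3,267.1)),('fence mid',(329,255.5))): rep(l,uv,.048)
# fence end corners now
a=np.array([(160,198),(297,268)])/400*130+[255,180]; print(a)
for b in list(a)+[a.mean(0)]: rep('f2',b,.048)
```

```text
tool-x yaw -180 -6.629761748894796
[[328, 230], [327, 243], [346, 252], [348, 240]] 253.5
brass [ 0.5888 -0.0045  0.0533] rel TCP along/lat 0.0394 -0.0103
brass [0.5895 0.0258 0.0533] rel TCP along/lat 0.0367 0.0198
brass mid [0.5892 0.0107 0.0533] rel TCP along/lat 0.038 0.0048
fenceR [ 0.617  -0.0535  0.048 ] rel TCP along/lat 0.0731 -0.0557
fenceL [0.6314 0.0633 0.048 ] rel TCP along/lat 0.0739 0.0619
fence mid [0.6243 0.0058 0.048 ] rel TCP along/lat 0.0735 0.004
[[307.    244.35 ]
 [351.525 267.1  ]]
f2 [ 0.6178 -0.0523  0.048 ] rel TCP along/lat 0.0738 -0.0545
f2 [0.6312 0.0637 0.048 ] rel TCP along/lat 0.0736 0.0623
f2 [0.6246 0.0065 0.048 ] rel TCP along/lat 0.0737 0.0048
```

The inserts' midpoint is about 1 mm off the fence's middle (+4.8 against +3.5 mm), and the gap is about 35 mm. I'll lower the block and advance part of the way.

>>> apply_moves:
  rows:
    - [1,[0,-1,-15],0]
    - [1,[0,-1,-25],0]
    - [1,[0,-1,-28],0]
    - [1,[0,-1,-28],0]
    - [1,[10,-2,-28],0]
    - [1,[20,-3,-28],0]
    - [1,[25,-4,-28],0]
    - [1,[30,-4.5,-28],0]
    - [1,[30,-4.5,-28],0]
    - [1,[30,-4.5,-28],0]

```text
time_s: 8.05
position: [0.5808, 0.0061, 0.0152]
orientation: [-0.0, 0.057, 0.998, -0.0]
ft_force: [-0.5, 0.2, -1.4]
finger_gap: 0.0554
finger_force: 42.9
```

>>> apply_moves:
  rows:
    - [1,[2,-0.2,0],0]
    - [1,[4,-0.5,0],0]
    - [1,[6,-0.7,0],0]
    - [1,[8,-1,0],0]
    - [1,[10,-1.2,0],0]
    - [1,[10,-1.2,0],0]
    - [1,[10,-1.2,0],0]
    - [1,[10,-1.2,0],0]

```text
time_s: 9.05
position: [0.5907, 0.0049, 0.0152]
orientation: [-0.0, 0.057, 0.998, 0.0]
ft_force: [-5.4, 1.9, 1.5]
finger_gap: 0.0555
finger_force: 43.1
```

Run:
```python
from h import *
s=grab('scene'); cv2.imwrite('pics/a5.png',cv2.resize(s['pixels'][190:310,265:385],(600,600),interpolation=cv2.INTER_CUBIC))
for i in range(3):
    x=ctrl.sense(); print(x['position'],x['orientation'],x['ft_force'],x['time_s']); grab('top')
```

```text
[0.59071421 0.00494322 0.01519709] [-3.73638751e-04  5.69760452e-02  9.98375475e-01  3.27905108e-05] [-5.1435735   0.64711257  1.4695108 ] 9.1
[0.5907179  0.00494331 0.01521053] [-3.72975596e-04  5.69692177e-02  9.98375865e-01  2.17101008e-05] [-5.5893432   1.2405273   0.91036706] 9.15
[0.59070922 0.00493305 0.01520195] [-3.86965862e-04  5.69851154e-02  9.98374953e-01  1.37465738e-05] [-6.23943888  1.55711222  1.75992423] 9.2
```

View pics/a5.png

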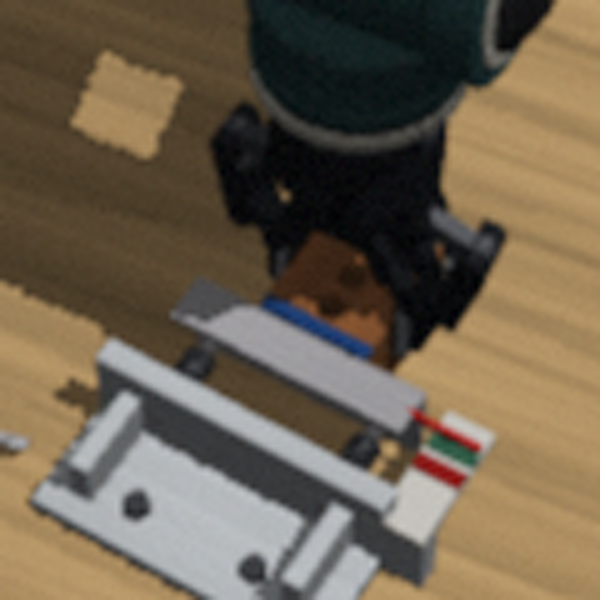

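Contact is made at about 5.5 N. The picture shows the blue strip running from (265,300) to (370,352), parallel to the fence edge from (200,280) to (425,397) and centred on it. The pointer is at the edge of the green. I'll push another 4.5 mm.

>>> apply_moves:
  rows:
    - [1,[1.5,-0.2,0],0]
    - [1,[3,-0.4,0],0]
    - [1,[4.5,-0.5,0],0]
    - [1,[4.5,-0.5,0],0]
    - [1,[4.5,-0.5,0],0]
    - [1,[4.5,-0.5,0],0]

```text
time_s: 10.0
position: [0.5948, 0.0045, 0.0151]
orientation: [-0.001, 0.057, 0.998, 0.0]
ft_force: [-8.9, 1.0, 3.0]
finger_gap: 0.0556
finger_force: 43.4
```

Run:
```python
from h import *
F=[]
for i in range(8):
    s=grab('scene'); x=ctrl.sense(); F.append(x['ft_force'])
print(x['position'],np.mean(F,0),np.std(F,0),x['time_s'])
p=s['pixels']; cv2.imwrite('pics/a6.png',cv2.resize(p[230:300,290:380],(720,560),interpolation=cv2.INTER_CUBIC))
hs=cv2.cvtColor(p,cv2.COLOR_BGR2HSV); m=cv2.inRange(hs,(100,80,35),(130,255,255))[240:275,305:350]; ys,xs=np.nonzero(m); print(len(xs))
w=ray(s,[(xs.mean()+305,ys.mean()+240)],.05)[0]; ex=np.radians(-6.6); n=np.array([-np.sin(ex),np.cos(ex)])
P=ray(s,np.c_[xs+305,ys+240],.05)[:,:2]; l=P@n; print('strip lat',l.min(),l.max(),w, np.array([.6244,.0055])@n)
v=np.linalg.svd(P-P.mean(0))[2][0]; print('strip dir',np.degrees(np.arctan2(v[0],v[1])))
```

```text
[0.59482778 0.00444005 0.01514977] [-9.15756494  1.019679    3.73519243] [0.39764674 0.32991546 0.41157981] 10.4
65
strip lat 0.048780801363819216 0.10219335136666365 [0.62951111 0.00424864 0.05      ] 0.07723030697854807
strip dir 6.920887156634766
```

View pics/a6.png

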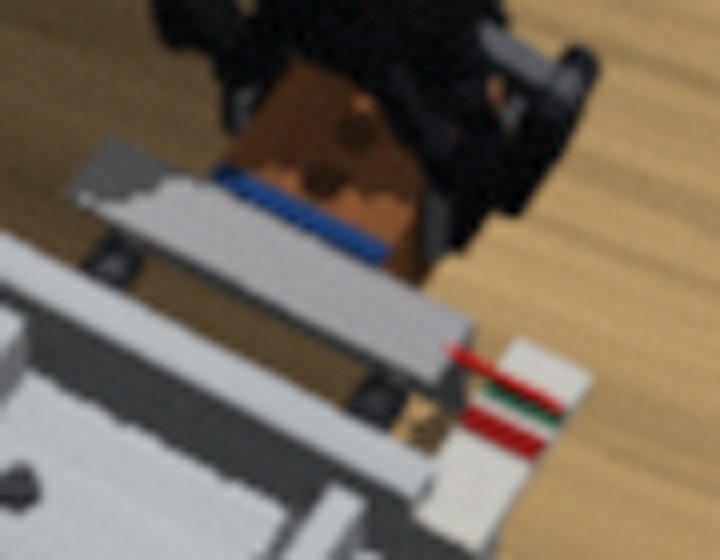

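The pointer sits in the green band at about (505,380), with white still showing before the red stripe. The push is 9.2 N, the strip is within about 2 mm of the fence's middle, and its direction of 6.9° matches the fence. I'll hold it there.

>>> apply_moves:
  rows:
    - [1,[0.3,0,0],0]
    - [1,[0.3,0,0],0]
    - [1,[0.3,0,0],0]
    - [1,[0.3,0,0],0]
    - [1,[0.3,0,0],0]
    - [1,[0.3,0,0],0]
    - [1,[0.3,0,0],0]
    - [1,[0.3,0,0],0]
    - [1,[0.3,0,0],0]
    - [1,[0.3,0,0],0]
    - [1,[0.3,0,0],0]
    - [1,[0.3,0,0],0]
    - [1,[0.3,0,0],0]
    - [1,[0.3,0,0],0]
    - [1,[0.3,0,0],0]
    - [1,[0.3,0,0],0]
    - [1,[0.3,0,0],0]
    - [1,[0.3,0,0],0]
    - [1,[0.3,0,0],0]
    - [1,[0.3,0,0],0]

```text
time_s: 12.9
position: [0.5951, 0.0044, 0.0151]
orientation: [-0.001, 0.057, 0.998, 0.0]
ft_force: [-9.7, 0.8, 3.6]
finger_gap: 0.0556
finger_force: 43.4
```

>>> apply_moves:
  rows:
    - [1,[0,0,0],0]
    - [1,[0,0,0],0]
    - [1,[0,0,0],0]
    - [1,[0,0,0],0]
    - [1,[0,0,0],0]
    - [1,[0,0,0],0]
    - [1,[0,0,0],0]
    - [1,[0,0,0],0]
    - [1,[0,0,0],0]
    - [1,[0,0,0],0]
    - [1,[0,0,0],0]
    - [1,[0,0,0],0]

```text
time_s: 14.4
position: [0.5951, 0.0044, 0.0152]
orientation: [-0.001, 0.057, 0.998, 0.0]
ft_force: [-10.1, 0.8, 4.1]
finger_gap: 0.0555
finger_force: 43.4
```

Run:
```python
from h import *
x=ctrl.sense(); print(x['position'],x['ft_force'],x['finger_force'],x['time_s'])
if 7.5<-x['ft_force'][0]<12.5: print(ctrl.sign_off())
```

```text
[0.59512413 0.00444117 0.01517029] [-10.10414384   0.80416133   4.10098348] 43.37827652692795 14.4
the job is handed in; nothing more can be done
None
```

The job is handed in with the arm still holding the block, blue face against the fence at about 10 N and centred within about 2 mm; the pointer was in the green when last viewed, just before the 4 s hold, and no pass/fail result came back.

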